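Find the pencil tin with the loose ball

ROBOT

A 7-joint arm with a two-finger parallel gripper is mounted at the origin on the work surface. World frame = base frame: x ahead of the robot, y to its left, z up, the work surface at z = 0. Lengths are in mm, angles in rad, forces in N, time in s.
With the tool pointing down it reaches from about 350 to 900 mm from the base axis. Payload 7.2 kg.
Tool frame: the origin (TCP) lies at the centre of the arm's flange, where the gripper is bolted on; the fingertips stand 173 mm ahead of it and the grasp point (between the pads) lies 155 mm ahead of it; z points along the fingers, x is the direction in which the jaws open and shut, and the axes are right-handed (so a half turn about z gives the same grasp; the last joint's range is limited). The gripper opens to 85 mm and grips with 20 to 120 N. Pads are 22 mm wide; open, the fingers measure 114 mm over their backs; the gripper's body (76 mm by 85 mm) begins 54 mm behind the grasp point. The pads swing forward as they close: fully open they stand 13 mm farther back than shut.
Start: joints at [1.214, 0.411, -0.013, 1.596, 0.006, 1.134, -0.082], TCP at [177.987, -599.119, 404.697] pointing down, gripper open.
Joint ranges: [-2.95, 2.95], [-0.29, 1.99], [-1.47, 1.44], [0.14, 2.54], [-1.03, 4.17], [0.13, 1.85], [-2.86, 2.86]. Speed limits (rad/s): [2.39, 2.39, 3.01, 3.01, 3.14, 3.14, 3.14].

INTERFACE

Orientations are given as a rotation vector (axis times angle).
In Python, from rig import ctrl, imaging gives the robot as it stands.
- The arm moves only by the shell command python3 -m crank 'ROWS'. ROWS is JSON, a list of rows, each a list of 3 entries, a list of its own where there are three numbers: the closure, from -1 (fully open) to 1 (shut), then the shift along the tool's x, y, z in cm, then the turn about the tool's z in degrees. In form: [[claw, [tx, ty, tz], yaw], ...]. A call has 1 to 12 rows; each row is the pose to reach, as a shift and turn from the pose measured when the call began, along the tool's axes at that moment; what a row does not reach only later rows make up. A row lasts 1/10 s, in which the tool goes at most 50 mm and 8.59 degrees, less where a joint would pass 70% of its speed; a pose out of reach is approached as far as the arm can. A call with a gripper value outside its range is refused whole. The fingers move at their own pace and stop on an object; the grip force is fixed at half the most. Time passes only in rows, so rows that repeat a pose let the fingers close. It gives the time, the measured TCP pose, the force and the opening at its end, in the units of the state.
- ctrl.read_state(): the state, without advancing time (a new reading comes with each control period).
- imaging.camera(name): name is "scene" or "top" or "wrist"; returns a dict with "image" (384x512x3 uint8, blue, green, red), "fovy" (degrees; the focal length in pixels is half the picture's height over the tangent of half this angle, whatever the lens; pixels are square), "cx", "cy" (the principal point, pixels), "extrinsics" (4x4, takes a point from camera to world coordinates). Camera axes: x right, y up, looking along -z (the intrinsics and any distortion apply to the point x, -y, -z); pixel columns grow to the right and rows downward; lengths in mm; the calibration is good to about 2 mm. The wrist camera is an equidistant fisheye: a pixel r from the principal point sees the ray r / f radians off the axis. A picture is of the moment at which its call begins. There is no depth.
- ctrl.job_done(): hands the job in, once; it reports no verdict.
The state is a dict: "time_s": time; "joints": joint angles; "dq": joint speeds; "joint_efforts": joint torques, N m; "eef_pos": TCP position; "ee_rot": TCP orientation; "force": force on the tool from outside, world axes, zero at the start; "torque": the same for the moment, N m; "opening": opening from 0.0 (shut) to 1.0 (fully open).
Only numpy, scipy, OpenCV 4.12 (cv2) and the standard library are available. Lean on these libraries where they do the work, as an engineer would, in place of code of your own. Each camera call takes 0.05 s, during which the arm holds its last target.

TASK

One of the four closed pencil tins on the wooden rack has the slab roller's lost steel ball rolling about inside; the others are packed tight. Feel which it is by shaking or rocking them, and lay that one flat, lid up, in the red tray, leaving the other three lying flat, lid up, in the rack's bays between its strips. Set the tins down without dropping them, and leave the other things on the table where they are.

Things in the scene. Friction and masses are not known exactly. Their poses are not given: they have to be found in the camera images.
- rack: Fixed plywood board 172 (x) x 350 (y) x 12 mm high with a 10 mm wide, 10 mm high wooden stop strip along its front and its back edge, 152 mm apart, so that tins lie between them along x. Origin: centre of its underside, on the table. Four bays in a row along its y, 90 mm apart, each marked by a grey felt patch and each holding one tin at the start (34 mm free between tins). No lips between bays.
- bay0 (a point): Centre of the first bay, at the -y end of the rack, 22 mm above the board (34 mm above the table); axes as the rack's. At the start a closed tin lies in every bay, lid up, its centre within 2 mm of the bay's point: 140 long (x) x 56 wide (y) x 44 mm high, blue with an aluminium lid, smooth parallel sides; grip it across its width. All four look alike.
- bay1 (a point): Centre of the second bay, 22 mm above the board (34 mm above the table); axes as the rack's. One tin, in any bay, hides a loose 32 mm steel ball of 0.135 kg, which rolls freely 100 mm along the tin's length when it is tipped end over end (5 degrees is enough) and knocks on the ends.
- bay2 (a point): Centre of the third bay, 22 mm above the board (34 mm above the table); axes as the rack's. The other three tins are packed tight, often heavier towards one end. Every tin weighs 0.3 to 0.43 kg all told: neither weight nor level balance shows which has the ball.
- bay3 (a point): Centre of the last bay, at the +y end, 22 mm above the board (34 mm above the table); axes as the rack's. Tin as in the other bays.
- tray: Fixed shallow red plastic tray, outside 190 (x) x 140 (y) x 22 mm high, walls and floor 5 mm thick, open on top and empty; on the left or on the right of the rack. Origin: centre of its underside, on the table. There is room for one tin lengthwise (along x) and the fingers beside it.
- slab: Fixed clay slab on a wooden board, 190 x 150 x 28 mm high, on the other side of the rack from the tray; not part of the job. Origin: centre of its underside.
- pin_mid (a point): Bystander: wooden rolling pin, 44 mm across, 260 mm long along its y, lying; keep off; this is its centre
- phone_mid (a point): Bystander: black telephone 75 x 155 x 10 mm lying flat; keep off; its centre
- tub_mid (a point): Bystander: clear plastic tub, 110 mm across, 60 mm high; keep off; its centre
- jar_mid (a point): Bystander: blue glaze jar, 60 mm across, 85 mm high; keep off; its centre
- lump_mid (a point): Bystander: grey clay lump, 80 mm across, 46 mm high; keep off; its centre, 20 mm up

How it is judged:
By the outcome, as a careful person would: the job done as asked, in the order asked, and still so for the second after the job is handed in, with the robot touching nothing.
It also fails if it takes over 72 s, if anything falls off the work surface, if the arm or the gripper's body presses on something with over 40 N, if the wrist force passes 120 N, or if a joint passes its speed limit or range.

## Working session

There is one attempt and no reset: what is moved stays moved. The work goes in short steps, Python scripts to look and compute and a shell command to move; the robot and the scene stay as the last step left them, time stands still between calls to the robot, and variables do not carry over. Pictures are saved under pics/ and viewed, and the job is handed in when it is done.

```bash
ls; mkdir -p pics
python3 - <<'E'
from rig import ctrl, imaging
import cv2,numpy as np
np.set_printoptions(precision=3,suppress=True)
print(ctrl.read_state())
for n in ["scene","top","wrist"]:
    c=imaging.camera(n); cv2.imwrite(f"pics/{n}0.png",c["image"]); print(n,c["fovy"],c["cx"],c["cy"],c["extrinsics"],[k for k in c])
E
```

```text
pics
{'time_s': 0.0, 'joints': array([ 1.214,  0.412, -0.013,  1.597,  0.006,  1.134, -0.082]), 'dq': array([-0.   ,  0.   , -0.001,  0.   ,  0.001, -0.001, -0.001]), 'joint_efforts': array([  0.   , -60.062,   0.682, -29.941,   0.014,   0.01 ,   0.   ]), 'eef_pos': array([ 177.943, -598.896,  403.852]), 'ee_rot': array([-2.517,  1.878,  0.002]), 'force': array([ 0.358, -0.202,  0.246]), 'torque': array([0.038, 0.046, 0.028]), 'opening': 0.9986524130690182}
scene 52.94343348047545 256.0745238446054 197.3805155797247 [[   0.685   -0.584    0.435  987.326]
 [   0.729    0.552   -0.405 -432.254]
 [  -0.004    0.595    0.804  977.459]
 [   0.       0.       0.       1.   ]] ['image', 'fovy', 'cx', 'cy', 'extrinsics']
top 48.39437250321647 260.3381735642817 188.96179764404278 [[  -0.02     0.985   -0.173  293.72 ]
 [  -1.      -0.02     0.006    3.08 ]
 [   0.002    0.173    0.985 1316.486]
 [   0.       0.       0.       1.   ]] ['image', 'fovy', 'cx', 'cy', 'extrinsics']
wrist 65.70646984690485 258.5039008192115 191.4016290141205 [[   0.285    0.924    0.254  242.216]
 [  -0.959    0.275    0.075 -579.56 ]
 [  -0.001   -0.265    0.964  373.129]
 [   0.       0.       0.       1.   ]] ['image', 'fovy', 'cx', 'cy', 'extrinsics']
```

View pics/top0.png

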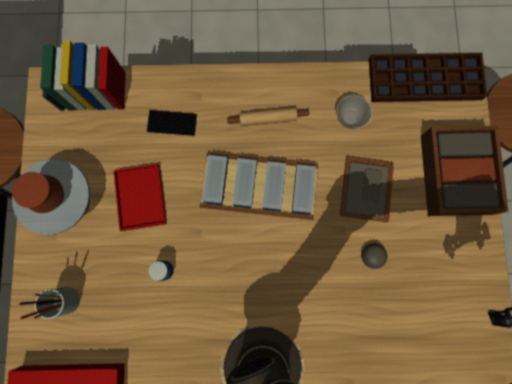

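View pics/scene0.png

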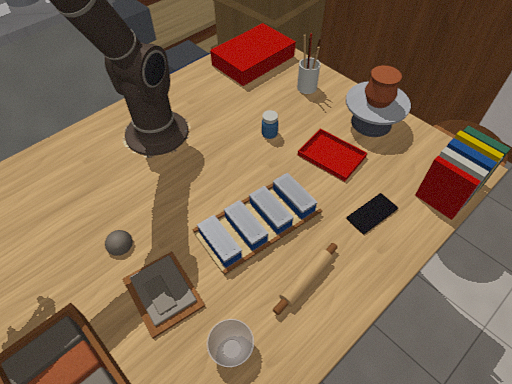

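```bash
cat > h.py <<'E'
from rig import ctrl, imaging
import cv2,numpy as np
from scipy.spatial.transform import Rotation as R
np.set_printoptions(precision=3,suppress=True)
def ray(c,px):
    f=c["image"].shape[0]/2/np.tan(np.radians(c["fovy"]/2))
    px=np.atleast_2d(px).astype(float)
    d=np.c_[(px[:,0]-c["cx"])/f,-(px[:,1]-c["cy"])/f,-np.ones(len(px))]
    E=c["extrinsics"]; return E[:3,3],d@E[:3,:3].T
def onz(c,px,z):
    o,d=ray(c,px); return o+d*((z-o[2])/d[:,2])[:,None]
def proj(c,P):
    f=c["image"].shape[0]/2/np.tan(np.radians(c["fovy"]/2))
    E=c["extrinsics"]; p=(np.atleast_2d(P)-E[:3,3])@E[:3,:3]
    return np.c_[c["cx"]+f*p[:,0]/-p[:,2],c["cy"]-f*p[:,1]/-p[:,2]]
def blobs(c,mask,z,amin=150):
    n,l,s,ce=cv2.connectedComponentsWithStats(mask.astype(np.uint8))
    out=[]
    for i in range(1,n):
        if s[i,4]<amin: continue
        cn=max(cv2.findContours((l==i).astype(np.uint8),cv2.RETR_EXTERNAL,cv2.CHAIN_APPROX_NONE)[0],key=len)[:,0]
        r=cv2.minAreaRect(onz(c,cn,z)[:,:2].astype(np.float32))
        out.append((ce[i],s[i,4],r))
    return out
E
python3 - <<'E'
from h import *
for n in ["top","scene"]:
    c=imaging.camera(n); im=c["image"].astype(int)
    hsv=cv2.cvtColor(c["image"],cv2.COLOR_BGR2HSV)
    if n=="top":
        print(hsv[180,215],hsv[188,305],hsv[196,140],hsv[158,260])
    m=(hsv[...,1]<85)&(hsv[...,2]>110)
    for b in blobs(c,m,56): print(n,"lid",b)
    m=((hsv[...,0]<6)|(hsv[...,0]>174))&(hsv[...,1]>180)&(hsv[...,2]>80)
    for b in blobs(c,m,22): print(n,"red",b)
E
python3 - <<'E'
import cv2
for n,a in [("top",(130,230,100,330)),("scene",(160,280,180,340))]:
    i=cv2.imread(f"pics/{n}0.png")[a[0]:a[1],a[2]:a[3]]
    cv2.imwrite(f"pics/{n}0c.png",cv2.resize(i,None,fx=3.4,fy=3.4))
E
```

```text
[ 77  15 118] [ 72  11 117] [  1 231 128] [ 14 161  84]
top lid (array([94.931, 28.341]), np.int32(3158), ((999.51416015625, 521.4439086914062), (198.00294494628906, 300.964111328125), 89.90116119384766))
top lid (array([154.606,  23.215]), np.int32(2865), ((1035.6097412109375, 314.48004150390625), (222.46360778808594, 207.8955841064453), 0.2805766463279724))
top lid (array([224.388,  25.612]), np.int32(3249), ((1051.3001708984375, 100.9093017578125), (210.4434814453125, 178.27777099609375), 88.92821502685547))
top lid (array([290.289,  25.203]), np.int32(3177), ((1048.9876708984375, -112.57115173339844), (210.0709991455078, 174.9158477783203), 88.92825317382812))
top lid (array([355.891,  22.862]), np.int32(2875), ((1047.6654052734375, -325.35675048828125), (208.26393127441406, 172.03565979003906), 89.60697937011719))
top lid (array([424.054,  24.9  ]), np.int32(3094), ((1038.359130859375, -537.7693481445312), (208.7775421142578, 183.40451049804688), 89.7950439453125))
top lid (array([485.931,  29.76 ]), np.int32(3159), ((1009.962158203125, -738.0987548828125), (183.50099182128906, 
[... 4110 characters left out ...]
299.7947082519531), (109.6837387084961, 108.61640930175781), 46.716278076171875))
scene lid (array([ 96.745, 378.032]), np.int32(251), ((604.0986938476562, -560.5380249023438), (63.7550048828125, 30.859052658081055), 46.7239875793457))
scene red (array([252.362,  53.078]), np.int32(3098), ((-105.09117126464844, 573.341552734375), (279.1640625, 375.8722229003906), 0.016546079888939857))
scene red (array([331.841, 154.134]), np.int32(1888), ((508.9764709472656, 360.3043518066406), (193.1648406982422, 154.77285766601562), 7.936013221740723))
scene red (array([446.188, 187.053]), np.int32(2161), ((842.2506103515625, 512.4927978515625), (150.7547149658203, 208.89300537109375), 4.423650741577148))
```

View pics/top0c.png

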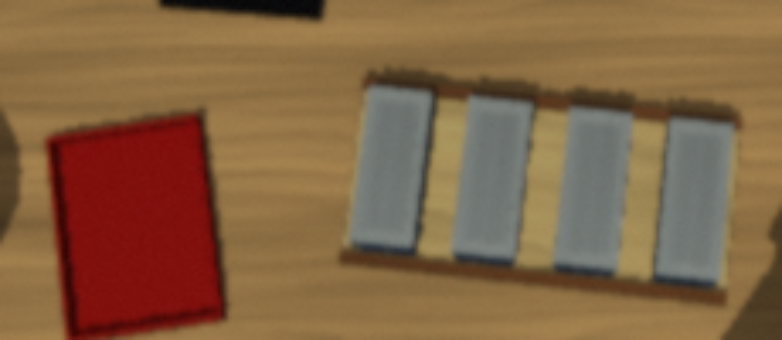

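```bash
cat >> h.py <<'E'
A=np.radians(-7.45); C=np.array([532.5,-0.7])
def bay(k): return C+(k-1.5)*90.3*np.array([-np.sin(A),np.cos(A)])
TRAY=np.array([505.5,367.0]); TA=np.radians(8.0)
def go(xy,z,ang,verbose=True):
    """shift cm/yaw deg to put TCP at xy,z with tool x across a tin whose long axis is at ang"""
    s=ctrl.read_state(); M=R.from_rotvec(s["ee_rot"]).as_matrix()
    d=np.array([xy[0],xy[1],z])-s["eef_pos"]
    best=None
    for sg in (1,-1):
        tx=sg*np.array([-np.sin(ang),np.cos(ang),0]); l=M.T@tx
        y=np.degrees(np.arctan2(l[1],l[0]))
        if best is None or abs(y)<abs(best): best=y
    print("t",round(s["time_s"],2),"pos",s["eef_pos"],"toolz",M[:,2],"toolx",M[:,0],"shift cm",M.T@d/10,"yaw",round(best,2),"F",s["force"],"T",s["torque"],"op",round(s["opening"],3))
E
python3 -c "
from h import *
for k in range(4): print(bay(k))
go(bay(0),300,A); print(ctrl.read_state()['joints'])"
```

```text
[ 514.937 -135.007]
[526.646 -45.469]
[538.354  44.069]
[550.063 133.607]
t 0.25 pos [ 177.965 -599.036  404.305] toolz [-0.     0.001 -1.   ] toolx [ 0.285 -0.959 -0.001] shift cm [-34.877 -45.518  10.454] yaw 24.0 F [ 0.199 -0.323 -0.016] T [ 0.023  0.017 -0.004] op 0.998
[ 1.214  0.411 -0.013  1.597  0.006  1.134 -0.082]
```

```bash
python3 -m crank '[[-0.7,[-34.9,-45.5,10.5],24],[-0.7,[-34.9,-45.5,10.5],24],[-0.7,[-34.9,-45.5,10.5],24],[-0.7,[-34.9,-45.5,10.5],24],[-0.7,[-34.9,-45.5,10.5],24],[-0.7,[-34.9,-45.5,10.5],24],[-0.7,[-34.9,-45.5,10.5],24],[-0.7,[-34.9,-45.5,10.5],24],[-0.7,[-34.9,-45.5,10.5],24],[-0.7,[-34.9,-45.5,10.5],24],[-0.7,[-34.9,-45.5,10.5],24],[-0.7,[-34.9,-45.5,10.5],24]]'
python3 -c "
from h import *
go(bay(0),191,A); c=imaging.camera('wrist');cv2.imwrite('pics/w1.png',c['image'])"
```

```text
time_s: 1.45
eef_pos: [516.2, -131.3, 299.1]
ee_rot: [-2.075, 2.357, 0.002]
force: [0.2, -1.4, -0.0]
opening: 0.846
t 1.45 pos [ 516.238 -131.338  299.064] toolz [ 0.     0.002 -1.   ] toolx [-0.127 -0.992 -0.002] shift cm [ 0.401  0.083 10.806] yaw 0.17 F [ 0.165 -1.445 -0.043] T [-0.033 -0.02  -0.052] op 0.846
```

View pics/w1.png

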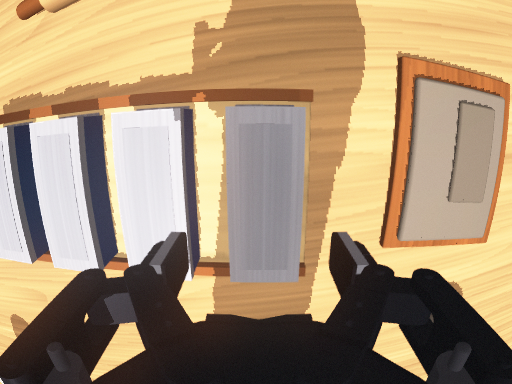

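```bash
python3 -m crank '[[-0.7,[0.3,0.1,4],0.2],[-0.7,[0.3,0.1,8],0.2],[-0.7,[0.3,0.1,8],0.2],[-0.7,[0.3,0.1,8],0.2]]'
python3 -c "
from h import *
go(bay(0),191,A); c=imaging.camera('wrist');cv2.imwrite('pics/w2.png',c['image'])"
```

```text
time_s: 1.9
eef_pos: [517.1, -129.7, 218.6]
ee_rot: [-2.075, 2.355, 0.006]
force: [0.7, -0.6, 0.2]
opening: 0.847
t 1.9 pos [ 517.096 -129.73   218.588] toolz [-0.     0.005 -1.   ] toolx [-0.126 -0.992 -0.005] shift cm [0.564 0.145 2.756] yaw 0.23 F [ 0.728 -0.575  0.188] T [-0.055 -0.03  -0.005] op 0.847
```

View pics/w2.png

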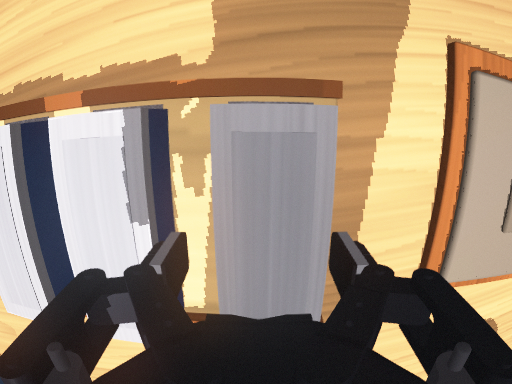

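```bash
python3 -m crank '[[-0.7,[0.6,0.1,0],0.2],[-0.7,[0.6,0.1,0],0.2],[-0.7,[0.6,0.1,0],0.2]]'
python3 -c "
from h import *
go(bay(0),191,A);print(ctrl.read_state()['dq'])"
```

```text
time_s: 2.25
eef_pos: [516.2, -136.4, 221.1]
ee_rot: [-2.068, 2.357, -0.001]
force: [-0.0, -0.3, 0.1]
opening: 0.85
t 2.25 pos [ 516.206 -136.41   221.086] toolz [ 0.005  0.004 -1.   ] toolx [-0.13  -0.991 -0.004] shift cm [-0.11   0.157  3.008] yaw -0.05 F [-0.041 -0.333  0.071] T [-0.057 -0.025 -0.022] op 0.85
[-0.007  0.009 -0.005  0.005  0.    -0.002 -0.001]
```

```bash
python3 -m crank '[[-0.7,[-0.1,0.1,2],0],[-0.7,[-0.1,0.1,3],0],[-0.7,[-0.1,0.1,3],0],[0.3,[-0.1,0.1,3],0],[0.5,[-0.1,0.1,3],0],[0.5,[-0.1,0.1,3],0],[0.5,[-0.1,0.1,3],0],[0.5,[-0.1,0.1,3],0]]'
python3 -c "
from h import *
go(bay(0),191,A)"
```

```text
time_s: 3.05
eef_pos: [515.7, -135.1, 191.6]
ee_rot: [-2.067, 2.357, -0.002]
force: [-0.9, 0.5, 5.5]
opening: 0.649
t 3.05 pos [ 515.733 -135.128  191.638] toolz [ 0.006  0.003 -1.   ] toolx [-0.13  -0.991 -0.004] shift cm [-0.001  0.081  0.063] yaw -0.04 F [-0.851  0.53   5.549] T [0.022 0.246 0.054] op 0.649
```

```bash
cat > s.py <<'E'
from h import *
s=ctrl.read_state(); M=R.from_rotvec(s["ee_rot"]).as_matrix()
print(round(s["time_s"],2),s["eef_pos"],"F",s["force"],"Ttool",M.T@s["torque"],"tz",M[:,2],"dq",abs(s["dq"]).max(),"op",round(s["opening"],3))
E
python3 -m crank '[[0.5,[0,0,-2],0],[0.5,[0,0,-6],0],[0.5,[0,0,-10],0],[0.5,[0,0,-10],0],[0.5,[0,0,-10],0],[0.5,[0,0,-10],0]]' >/dev/null;python3 s.py
python3 -m crank '[[0.5,[0,0,0],0],[0.5,[0,0,0],0]]'>/dev/null;python3 s.py
python3 -m crank '[[0.5,[0,14,0],0],[0.5,[0,14,0],0],[0.5,[0,14,0],0],[0.5,[0,14,0],0],[0.5,[0,14,0],0],[0.5,[0,14,0],0],[0.5,[0,14,0],0]]'>/dev/null;python3 s.py
python3 -m crank '[[0.5,[0,0,0],0],[0.5,[0,0,0],0]]'>/dev/null;python3 s.py
```

```text
3.65 [ 514.333 -135.468  290.099] F [-0.572  0.516 -3.257] Ttool [ 0.007 -0.009 -0.014] tz [ 0.003  0.004 -1.   ] dq 0.014400378650650027 op 0.648
3.85 [ 513.768 -135.348  288.497] F [ 0.18   0.781 -2.554] Ttool [ 0.076  0.018 -0.051] tz [-0.     0.005 -1.   ] dq 0.01060849890709531 op 0.646
4.55 [ 376.083 -117.144  288.618] F [ 0.713 -0.238 -3.293] Ttool [-0.01   0.036 -0.024] tz [ 0.     0.005 -1.   ] dq 0.006167657361596737 op 0.646
4.75 [ 376.705 -117.137  288.494] F [-0.377 -0.403 -2.972] Ttool [-0.028  0.056  0.001] tz [ 0.     0.005 -1.   ] dq 0.006524225120922117 op 0.646
```

```bash
cat > avg.py <<'E'
from h import *
import sys
L=[]
for i in range(int(sys.argv[1]) if len(sys.argv)>1 else 8):
    imaging.camera("wrist")
    s=ctrl.read_state(); M=R.from_rotvec(s["ee_rot"]).as_matrix()
    L.append(np.r_[M.T@s["torque"],s["force"]])
L=np.array(L)
print(round(s["time_s"],2),s["eef_pos"],"Tx",L[:,0],"mean",L.mean(0),"se",L.std(0)[0]/len(L)**.5,"tz",M[:,2],"op",round(s["opening"],3))
E
python3 avg.py
python3 -m crank '[[0.5,[0,-24,0],0],[0.5,[0,-24,0],0],[0.5,[0,-24,0],0],[0.5,[0,-24,0],0],[0.5,[0,-24,0],0],[0.5,[0,-24,0],0],[0.5,[0,-24,0],0],[0.5,[0,-24,0],0]]'>/dev/null;python3 avg.py
```

```text
5.15 [ 376.082 -117.147  288.625] Tx [ 0.017 -0.06  -0.008  0.003 -0.029 -0.008 -0.009  0.008] mean [-0.011  0.011  0.005  0.051  0.307 -2.89 ] se 0.007992649849999632 tz [ 0.     0.005 -1.   ] op 0.65
6.35 [ 613.818 -148.407  288.905] Tx [-0.03  -0.036 -0.008 -0.009  0.011 -0.007 -0.01  -0.041] mean [-0.016  0.006 -0.015 -0.286 -0.193 -3.283] se 0.005826524373846979 tz [ 0.001  0.005 -1.   ] op 0.647
```

```bash
python3 -m crank '[[0.5,[0,5,0],0],[0.5,[0,10,0],0],[0.5,[0,10,0],0],[0.5,[0,10,0],0],[0.5,[0,10,0],0]]'>/dev/null;python3 avg.py; python3 -c "
from h import *
go(bay(0),191,A)"
```

```text
7.25 [ 514.952 -135.385  288.751] Tx [ 0.047 -0.008  0.01   0.036 -0.006 -0.03   0.04   0.016] mean [ 0.013 -0.002 -0.001  0.149 -0.287 -3.332] se 0.008923294540522653 tz [ 0.001  0.005 -1.   ] op 0.651
t 7.25 pos [ 514.952 -135.385  288.751] toolz [ 0.001  0.005 -1.   ] toolx [-0.13  -0.991 -0.005] shift cm [0.009 0.007 9.775] yaw -0.02 F [-0.231 -1.075 -3.404] T [ 0.007 -0.017  0.016] op 0.651
```

```bash
python3 -m crank '[[0.5,[0,0,4],0],[0.5,[0,0,7.5],0],[0.5,[0,0,9],0],[0.5,[0,0,9.4],0],[0.5,[0,0,9.7],0],[0.5,[0,0,9.7],0],[0.5,[0,0,9.7],0]]'; python3 s.py
```

```text
time_s: 7.95
eef_pos: [515.6, -135.0, 192.8]
ee_rot: [-2.069, 2.358, 0.002]
force: [-0.2, -0.1, -2.1]
opening: 0.645
7.95 [ 515.575 -135.035  192.79 ] F [-0.209 -0.125 -2.081] Ttool [-0.012 -0.028  0.048] tz [ 0.003  0.004 -1.   ] dq 0.003524227180890896 op 0.645
```

```bash
python3 -m crank '[[0.5,[0,0,0.3],0],[0.5,[0,0,0.3],0],[0.5,[0,0,0.3],0]]'; python3 s.py
```

```text
time_s: 8.25
eef_pos: [515.9, -135.1, 191.6]
ee_rot: [-2.068, 2.357, -0.0]
force: [-4.3, 0.6, 12.0]
opening: 0.652
8.25 [ 515.868 -135.068  191.605] F [-4.34   0.613 12.046] Ttool [-0.934  0.08   0.017] tz [ 0.004  0.004 -1.   ] dq 0.0016750944680325275 op 0.652
```

```bash
python3 -m crank '[[-0.7,[0,0,0],0],[-0.7,[0,0,0],0],[-0.7,[0,0,0],0],[-0.7,[0,0,-3],0],[-0.7,[0,0,-7],0],[-0.7,[-4,0,-7],0],[-0.7,[-9,0,-7],0],[-0.7,[-9,0,-7],0],[-0.7,[-9,0,-7],0],[-0.7,[-9,0,-7],0]]'; python3 -c "
from h import *
go(bay(1),191.5,A); c=imaging.camera('wrist');cv2.imwrite('pics/w3.png',c['image'])"
```

```text
time_s: 9.25
eef_pos: [527.2, -47.0, 261.8]
ee_rot: [-2.068, 2.359, -0.0]
force: [0.0, -0.3, -0.5]
opening: 0.848
t 9.25 pos [527.167 -46.976 261.759] toolz [ 0.004  0.003 -1.   ] toolx [-0.131 -0.991 -0.003] shift cm [-0.118  0.096  7.026] yaw -0.08 F [ 0.048 -0.315 -0.512] T [-0.006 -0.007 -0.001] op 0.848
```

View pics/w3.png

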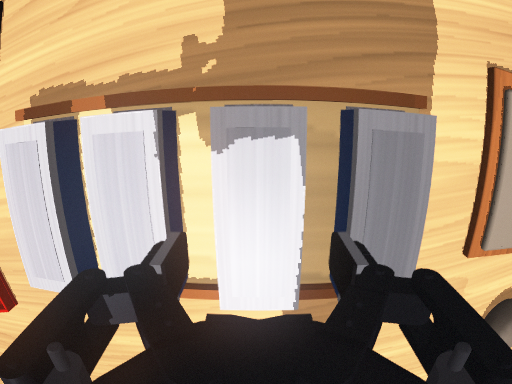

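The first tin lies flat back in its bay at x≈395, and the second tin (x 212–306) is centred between the fingers (165–350). I'm going down on it.

```bash
python3 -m crank '[[-0.7,[-0.1,0.1,4],0],[-0.7,[-0.1,0.1,6],0],[-0.7,[-0.1,0.1,7],0],[-0.7,[-0.1,0.1,7],0],[0.5,[-0.1,0.1,7],0],[0.5,[-0.1,0.1,7],0],[0.5,[-0.1,0.1,7],0],[0.5,[-0.1,0.1,7],0],[0.5,[-0.1,0.1,7],0]]'; python3 s.py
python3 -m crank '[[0.5,[0,0,-2],0],[0.5,[0,0,-6],0],[0.5,[0,0,-10],0],[0.5,[0,0,-10],0],[0.5,[0,0,-10],0]]' >/dev/null;python3 avg.py 6
python3 -m crank '[[0.5,[0,5,0],0],[0.5,[0,10,0],0],[0.5,[0,10,0],0],[0.5,[0,10,0],0],[0.5,[0,10,0],0]]'>/dev/null;python3 avg.py 6
python3 -m crank '[[0.5,[0,-24,0],0],[0.5,[0,-24,0],0],[0.5,[0,-24,0],0],[0.5,[0,-24,0],0],[0.5,[0,-24,0],0],[0.5,[0,-24,0],0],[0.5,[0,-24,0],0],[0.5,[0,-24,0],0]]'>/dev/null;python3 avg.py 6
```

```text
time_s: 10.2
eef_pos: [526.9, -46.3, 192.7]
ee_rot: [-2.066, 2.359, -0.003]
force: [-1.1, -1.5, 7.3]
opening: 0.647
10.2 [526.939 -46.315 192.725] F [-1.101 -1.494  7.336] Ttool [-0.163  0.435  0.035] tz [ 0.005  0.002 -1.   ] dq 0.0025839875671593198 op 0.647
11.0 [526.007 -46.556 291.386] Tx [-0.002 -0.065  0.04   0.024  0.003  0.053] mean [ 0.009  0.002  0.011 -0.091  0.141 -4.24 ] se 0.015488194874637852 tz [ 0.003  0.003 -1.   ] op 0.649
11.8 [427.349 -33.317 291.008] Tx [0.042 0.077 0.036 0.059 0.069 0.023] mean [ 0.051 -0.002  0.002 -0.172 -0.219 -4.232] se 0.00769633854649264 tz [ 0.003  0.003 -1.   ] op 0.648
12.9 [664.893 -65.051 292.051] Tx [ 0.007  0.059  0.058  0.026 -0.017  0.076] mean [ 0.035  0.016 -0.012 -0.011  0.111 -4.433] se 0.013317747889636529 tz [ 0.003  0.003 -1.   ] op 0.648
```

```bash
python3 -m crank '[[0.5,[0,14,0],0],[0.5,[0,14,0],0],[0.5,[0,14,0],0],[0.5,[0,14,0],0],[0.5,[0,14,0],0],[0.5,[0,14,0],0]]'>/dev/null;python3 avg.py 8; python3 -c "
from h import *
go(bay(1),192,A)"
```

```text
13.9 [526.308 -46.555 291.43 ] Tx [ 0.018  0.062  0.02   0.025  0.062  0.061  0.01  -0.02 ] mean [ 0.03   0.026  0.    -0.01   0.009 -3.905] se 0.00984433154946233 tz [ 0.003  0.003 -1.   ] op 0.647
t 13.9 pos [526.308 -46.555 291.43 ] toolz [ 0.003  0.003 -1.   ] toolx [-0.132 -0.991 -0.003] shift cm [-0.08   0.006  9.943] yaw -0.14 F [-0.577 -0.096 -3.939] T [-0.005  0.021  0.014] op 0.647
```

```bash
python3 -m crank '[[0.5,[0,0,4],0],[0.5,[0,0,7.5],0],[0.5,[0,0,9],0],[0.5,[0,0,9.5],0],[0.5,[0,0,9.7],0],[0.5,[0,0,9.9],0],[0.5,[0,0,10],0],[0.5,[0,0,10],0]]'; python3 s.py
```

```text
time_s: 14.7
eef_pos: [527.2, -46.2, 192.7]
ee_rot: [-2.066, 2.359, -0.002]
force: [-1.3, 0.5, 1.3]
opening: 0.647
14.7 [527.162 -46.237 192.736] F [-1.338  0.527  1.34 ] Ttool [-0.277  0.103  0.066] tz [ 0.005  0.003 -1.   ] dq 0.0025138518549346193 op 0.647
```

Contact (the 4 N weight is carried by the board). I'll press slightly more as I release, then go on to bay 2.

```bash
python3 -m crank '[[0.5,[0,0,0.1],0],[0.5,[0,0,0.1],0],[-0.7,[0,0,0.1],0],[-0.7,[0,0,0],0],[-0.7,[0,0,0],0],[-0.7,[0,0,-3],0],[-0.7,[0,0,-7],0],[-0.7,[-4,0,-7],0],[-0.7,[-9,0,-7],0],[-0.7,[-9,0,-7],0],[-0.7,[-9,0,-7],0],[-0.7,[-9,0,-7],0]]'; python3 -c "
from h import *
go(bay(2),192,A); c=imaging.camera('wrist');cv2.imwrite('pics/w4.png',c['image'])"
```

```text
time_s: 15.9
eef_pos: [538.6, 41.9, 262.8]
ee_rot: [-2.065, 2.361, -0.003]
force: [0.2, 0.1, -0.0]
opening: 0.845
t 15.9 pos [538.615  41.873 262.801] toolz [ 0.005  0.002 -1.   ] toolx [-0.133 -0.991 -0.003] shift cm [-0.196  0.086  7.08 ] yaw -0.19 F [ 0.227  0.12  -0.013] T [-0.029  0.015  0.005] op 0.845
```

View pics/w4.png

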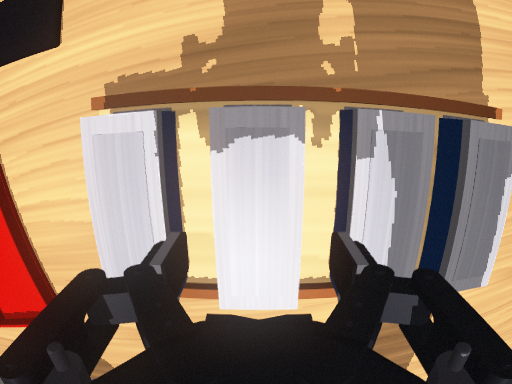

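The third tin (x 210–305) is centred between the fingers, and the first two lie flat on the right.

```bash
python3 -m crank '[[-0.7,[-0.1,0.1,4],0],[-0.7,[-0.1,0.1,6],0],[-0.7,[-0.1,0.1,7.1],0],[-0.7,[-0.1,0.1,7.1],0],[0.5,[-0.1,0.1,7.1],0],[0.5,[-0.1,0.1,7.1],0],[0.5,[-0.1,0.1,7.1],0],[0.5,[-0.1,0.1,7.1],0],[0.5,[-0.1,0.1,7.1],0]]'; python3 s.py
python3 -m crank '[[0.5,[0,0,-2],0],[0.5,[0,0,-6],0],[0.5,[0,0,-10],0],[0.5,[0,0,-10],0],[0.5,[0,0,-10],0]]' >/dev/null;python3 avg.py 6
python3 -m crank '[[0.5,[0,5,0],0],[0.5,[0,10,0],0],[0.5,[0,10,0],0],[0.5,[0,10,0],0],[0.5,[0,10,0],0]]'>/dev/null;python3 avg.py 6
python3 -m crank '[[0.5,[0,-24,0],0],[0.5,[0,-24,0],0],[0.5,[0,-24,0],0],[0.5,[0,-24,0],0],[0.5,[0,-24,0],0],[0.5,[0,-24,0],0],[0.5,[0,-24,0],0],[0.5,[0,-24,0],0]]'>/dev/null;python3 avg.py 6
python3 -m crank '[[0.5,[0,14,0],0],[0.5,[0,14,0],0],[0.5,[0,14,0],0],[0.5,[0,14,0],0],[0.5,[0,14,0],0],[0.5,[0,14,0],0]]'>/dev/null;python3 avg.py 8; python3 -c "
from h import *
go(bay(2),192,A)"
```

```text
time_s: 16.85
eef_pos: [538.5, 42.6, 192.8]
ee_rot: [-2.063, 2.361, -0.004]
force: [-1.5, -0.3, 7.0]
opening: 0.648
16.85 [538.546  42.615 192.835] F [-1.514 -0.273  6.956] Ttool [-0.287  0.395  0.034] tz [ 0.006  0.002 -1.   ] dq 0.0016004600918398382 op 0.648
17.65 [537.506  42.441 291.534] Tx [-0.101 -0.107 -0.018 -0.058 -0.008 -0.075] mean [-0.061 -0.007  0.003 -0.135  0.221 -3.782] se 0.015481336973884345 tz [ 0.004  0.002 -1.   ] op 0.646
18.45 [438.958  55.742 291.056] Tx [ 0.05   0.017 -0.01   0.063  0.192  0.097] mean [ 0.068  0.005 -0.    -0.038 -0.052 -3.601] se 0.026512087578277988 tz [ 0.004  0.002 -1.   ] op 0.649
19.55 [676.368  23.651 292.436] Tx [-0.09   0.38  -0.025 -0.085 -0.071 -0.103] mean [ 0.001 -0.013  0.001  0.815 -0.291 -3.656] se 0.0700044935700876 tz [ 0.004  0.002 -1.   ] op 0.644
20.55 [537.881  42.354 291.672] Tx [ 0.116 -0.157  0.125  0.003  0.014  0.169  0.079  0.04 ] mean [ 0.049 -0.006 -0.009 -0.449 -0.131 -3.54 ] se 0.03337316393755645 tz [ 0.004  0.002 -1.   ] op 0.645
t 20.55 pos [537.881  42.354 291.672] toolz [ 0.004  0.002 -1.   ] toolx [-0.134 -0.991 -0.002] shift cm [-0.154  0.014  9.968] yaw -0.26 F [-0.888  0.072 -3.667] T [-0.036 -0.035  0.034] op 0.645
```

The third tin (bay 2) has the ball: the moment flips between about −0.07 and +0.08 N m with shake direction, and there is a knock spike of 0.38. The other two tins held steady. I'm carrying it to the tray.

```bash
python3 -c "
from h import *
go(TRAY,290,TA)"
```

```text
t 20.55 pos [537.881  42.354 291.672] toolz [ 0.004  0.002 -1.   ] toolx [-0.134 -0.991 -0.002] shift cm [-31.736   7.566   0.21 ] yaw -15.71 F [-0.888  0.072 -3.667] T [-0.036 -0.035  0.034] op 0.645
```

```bash
python3 -m crank '[[0.5,[-4,1,0],-2],[0.5,[-8,2,0],-4],[0.5,[-12,3,0],-6],[0.5,[-16,4,0],-8],[0.5,[-20,5,0],-10],[0.5,[-24,6,0],-12],[0.5,[-28,7,0],-14],[0.5,[-31.7,7.6,0],-15.7],[0.5,[-31.7,7.6,0],-15.7],[0.5,[-31.7,7.6,0],-15.7],[0.5,[-31.7,7.6,0],-15.7],[0.5,[-31.7,7.6,0],-15.7]]'; python3 -c "
from h import *
go(TRAY,186,TA)
for n in ['wrist','top','scene']:
    c=imaging.camera(n);cv2.imwrite(f'pics/{n}5.png',c['image'])"
```

```text
time_s: 21.75
eef_pos: [505.7, 365.3, 291.9]
ee_rot: [-2.366, 2.062, -0.004]
force: [-0.0, -0.3, -2.9]
opening: 0.645
t 21.75 pos [505.716 365.259 291.948] toolz [ 0.004  0.001 -1.   ] toolx [ 0.137 -0.991 -0.   ] shift cm [-0.174  0.042 10.595] yaw -0.13 F [-0.02  -0.31  -2.948] T [-0.018  0.002  0.008] op 0.645
```

View pics/wrist5.png

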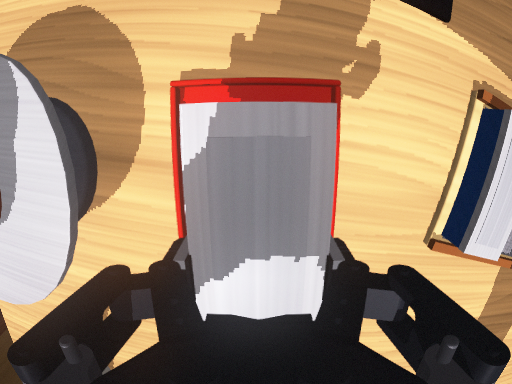

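View pics/scene5.png

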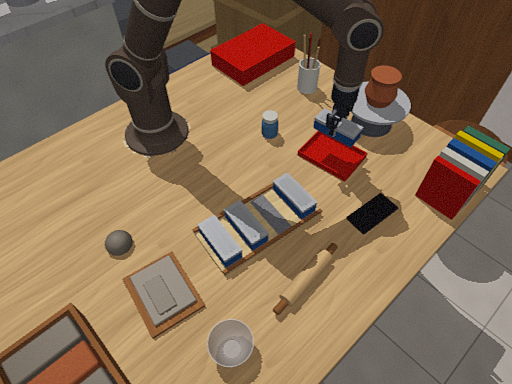

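The tin hangs over the tray, parallel to it and centred to about 2 mm. I'm lowering it.

```bash
python3 -m crank '[[0.5,[-0.1,0,4],0],[0.5,[-0.1,0,7.5],0],[0.5,[-0.1,0,9],0],[0.5,[-0.1,0,9.8],0],[0.5,[-0.1,0,10.2],0],[0.5,[-0.1,0,10.4],0],[0.5,[-0.1,0,10.6],0],[0.5,[-0.1,0,10.7],0],[0.5,[-0.1,0,10.7],0]]'; python3 s.py
```

```text
time_s: 22.8
eef_pos: [506.1, 367.1, 186.0]
ee_rot: [-2.365, 2.06, -0.004]
force: [0.5, -0.1, -2.7]
opening: 0.649
22.8 [506.143 367.132 185.951] F [ 0.467 -0.089 -2.691] Ttool [ 0.07  -0.024 -0.041] tz [ 0.005  0.002 -1.   ] dq 0.0015725384061454541 op 0.649
```

```bash
python3 -m crank '[[0.5,[0,0,0.1],0],[0.5,[0,0,0.2],0],[0.5,[0,0,0.2],0]]'; python3 s.py
```

```text
time_s: 23.1
eef_pos: [506.1, 367.2, 185.9]
ee_rot: [-2.365, 2.06, -0.005]
force: [-4.5, -5.1, 13.4]
opening: 0.645
23.1 [506.073 367.182 185.861] F [-4.544 -5.066 13.392] Ttool [-1.213  0.604 -0.02 ] tz [ 0.006  0.002 -1.   ] dq 0.0033063638675764973 op 0.645
```

```bash
python3 -m crank '[[-0.7,[0,0,0],0],[-0.7,[0,0,0],0],[-0.7,[0,0,0],0],[-0.7,[0,0,0],0],[-0.7,[0,0,-3],0],[-0.7,[0,0,-8],0],[-0.7,[0,0,-13],0],[-0.7,[0,10,-18],0],[-0.7,[0,15,-18],0],[-0.7,[0,15,-18],0],[-0.7,[0,15,-18],0]]'; python3 -c "
from h import *
for n in ['wrist','top','scene']:
    c=imaging.camera(n);cv2.imwrite(f'pics/{n}6.png',c['image'])
    hsv=cv2.cvtColor(c['image'],cv2.COLOR_BGR2HSV)
    if n!='wrist':
      for b in blobs(c,(hsv[...,1]<85)&(hsv[...,2]>70),56):
        x,y=b[2][0]
        if 400<x<650 and abs(y)<480: print(n,b)
print(ctrl.read_state()['force'])"
```

```text
time_s: 24.2
eef_pos: [351.6, 346.4, 366.4]
ee_rot: [-2.369, 2.054, -0.005]
force: [-0.6, -0.0, -0.0]
opening: 0.85
top (array([213.959, 181.307]), np.int32(844), ((546.0670166015625, 132.5606689453125), (61.94383239746094, 146.10586547851562), 82.7719955444336))
top (array([273.605, 185.608]), np.int32(827), ((526.6605834960938, -44.754581451416016), (58.713775634765625, 140.18099975585938), 82.69123077392578))
top (array([366.478, 189.23 ]), np.int32(1894), ((509.3117370605469, -322.3939514160156), (113.50064086914062, 152.66505432128906), 81.21930694580078))
top (array([303.403, 188.661]), np.int32(965), ((514.5015869140625, -132.35630798339844), (61.55239486694336, 150.50173950195312), 82.50499725341797))
top (array([136.368, 194.845]), np.int32(870), ((504.74786376953125, 365.71307373046875), (144.3546600341797, 56.98085403442383), 8.465715408325195))
top (array([243.481, 191.621]), np.int32(499), ((511.55743408203125, 44.851295471191406), (48.50570297241211, 102.21045684814453), 82.38189697265625))
scene (array([333.381, 146.936]), np.int32(638), ((510.744140625, 358.3162536621094), (142.16690063476562, 66.9719467163086), 8.207853317260742))
scene (array([294.835, 192.35 ]), np.int32(823), ((558.03955078125, 128.60958862304688), (61.99409484863281, 162.96112060546875), 82.33345031738281))
scene (array([269.969, 213.378]), np.int32(653), ((556.7933959960938, 22.620338439941406), (50.35557174682617, 139.97608947753906), 82.89714813232422))
scene (array([246.216, 222.085]), np.int32(950), ((536.0464477539062, -48.111534118652344), (64.70110321044922, 163.0988311767578), 84.2115249633789))
scene (array([219.68 , 237.718]), np.int32(1025), ((522.9570922851562, -135.4529266357422), (60.85005569458008, 161.52188110351562), 82.73039245605469))
scene (array([162.091, 289.639]), np.int32(2597), ((533.050048828125, -337.1614074707031), (114.6200942993164, 154.6568603515625), 80.87834930419922))
[ 1.041  0.353 -0.27 ]
```

View pics/top6.png

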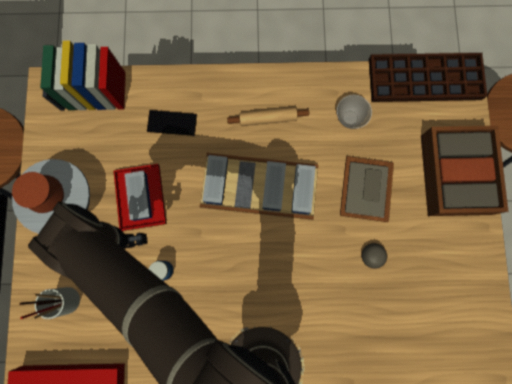

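View pics/scene6.png

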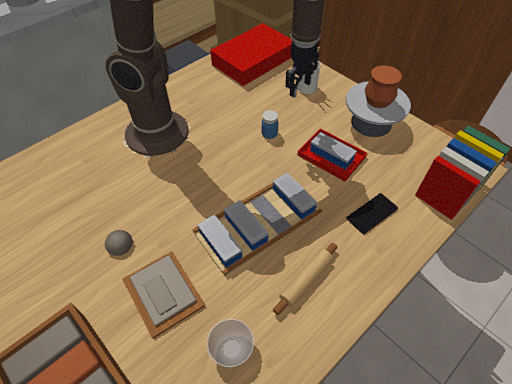

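View pics/wrist6.png

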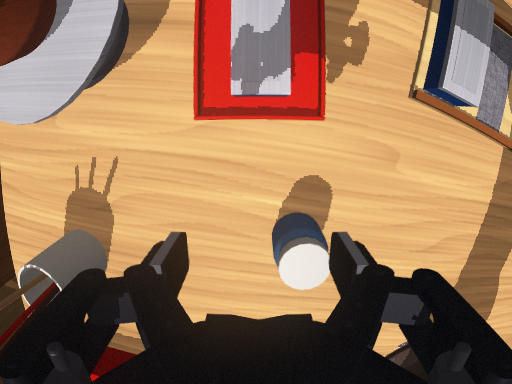

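The tin lies flat, lid up, inside the red tray (top view 138,195). The other three are in their bays at 214, 274 and 303, the bystanders haven't moved, and the arm touches nothing.

```bash
python3 -c "
from rig import ctrl
print(ctrl.job_done())"
```

```text
the job is handed in; nothing more can be done
None
```

The ball was in the third tin (bay 2). That tin now lies flat, lid up, in the red tray, and I handed the job in at about 24 s.

- **Feeling for the ball:** I lifted the tins in bays 0, 1 and 2 one at a time and shook each along its length. In bays 0 and 1 the wrist moment stayed steady, changing by no more than about 0.04 N m. In bay 2 it swung between about −0.08 and +0.1 N m with the shake direction, with a knock spike of 0.38 N m.
- **Not tested:** I did not shake the bay 3 tin, because the bay 2 result was clear. It was never moved.
- **Setting down:** I lowered each tin until the wrist force showed contact before opening the gripper. The contact force never read above about 13 N (the wrist limit is 120 N).
- **Final pictures:** The tin in the tray is within about 2 mm and 0.5° of the tray's centre and direction. The other three lie lid up in their bays and the bystanders look undisturbed. The arm is clear, with the force reading near zero.
- **Disagreement between views:** The overhead and scene cameras differ by 6 to 12 mm on the tray tin and the rack tins. I put this down to blurred mask edges and visible tin sides in the oblique scene view, and relied on the overhead view.

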